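# Load a can's ring-pull to 10 N on the pull tester and leave it locked

## Robot

A 6-joint arm with a two-finger parallel gripper is mounted at the origin on the work surface. World frame = base frame: x ahead of the robot, y to its left, z up, the work surface at z = 0. Lengths are in m, angles in rad, forces in N, time in s.
With the tool pointing down it reaches from about 0.35 to 1 m from the base axis. Payload 7.1 kg.
Tool frame: the origin (TCP) lies on the centre line of the jaws, within the pads' length; the fingertips stand 22 mm ahead of it and the grasp point (between the pads) lies 3 mm ahead of it; z points along the fingers, y is the line along which they close (so a half turn about z gives the same grasp; the last joint's range is limited). The gripper opens to 85 mm and grips with 20 to 120 N. Pads are 22 mm wide; open, the fingers measure 114 mm over their backs; the gripper's body (76 mm by 85 mm) begins 54 mm behind the grasp point. The pads swing forward as they close: fully open they stand 13 mm farther back than shut.
Start: joints at [-1.269, 0.423, 1.63, -0, 1.089, -0.019], TCP at [0.197, -0.593, 0.253] pointing down, gripper open.
Joint ranges: [-3, 3], [-0.9, 2.11], [0.09, 2.58], [-1.31, 4.45], [0.11, 2.69], [-2.54, 2.54]. Speed limits (rad/s): [2.39, 2.39, 3.01, 3.14, 3.14, 3.14].

## Interface

Orientations are given as a 3x3 rotation matrix whose columns are the frame's x, y, z axes.
In Python, from plant import robot gives the robot as it stands. The module is installed in compiled form; this text tells all that it offers.
- The arm moves only by the tool servo_tool, never from a script. Its argument "series" is a list of rows, each an object with "offset": the shift along the tool's x, y, z in cm, a list of three; "twist": the turn, a rotation vector about the tool's x, y, z in rad, a list of three; "grip": the opening, from 0 (shut) to 1 (fully open). In form: [{"offset": [dx, dy, dz], "twist": [rx, ry, rz], "grip": grip}, ...]. A call has 1 to 12 rows; each row shifts and turns the commanded pose from where the row before left it, along the tool's axes as they then stand; what a row does not reach is not made up. A row lasts 1/12 s, in which the tool goes at most 41.7 mm and 7.16 degrees, less where a joint would pass 70% of its speed; a pose out of reach is approached as far as the arm can. A call is refused whole if a number of a shift passes 4.17 or a number of a turn 0.125, either way. A call with a gripper value outside its range is refused whole. The fingers move at their own pace and stop on an object; the grip force is fixed at half the most. Time passes only in rows, so rows that do not move let the fingers close. It gives the time, the measured TCP pose, the force, the opening and the grip force at its end, in the units of the state.
- robot.observe(): the state, without advancing time (a new reading comes with each control period).
- robot.camera(name): name is "side" or "top"; returns a dict with "frame" (384x512x3 uint8, blue, green, red), "depth" (384x512 float32, m along the optical axis (not along the pixel's ray), 0 where there is no reading), "fx", "fy", "cx", "cy" (pixels), "rvec" (rotation vector, rad) and "tvec" (3), from world to camera coordinates, as OpenCV has them. Camera axes: x right, y down, z forward; pixel columns grow to the right and rows downward; lengths in m; the calibration is good to about 2 mm. A picture is of the moment at which its call begins.
- robot.job_done(): hands the job in; it is judged then, once.
The state is a dict: "t": time; "joint_positions": joint angles; "qvel": joint speeds; "effort": joint torques, N m; "ee_pos": TCP position; "tool_rot": TCP orientation; "ft_force": force on the tool from outside, world axes, zero at the start; "wrist_torque": the same for the moment, N m; "finger_gap": finger opening in m; "gripper_force": force on a finger pad.
Only numpy, scipy, OpenCV 4.12 (cv2) and the standard library are available. Lean on these libraries where they do the work, as an engineer would, in place of code of your own. Each camera call takes 0.05 s, during which the arm holds its last target. There are 200 camera calls.

## Task

The can's ring-pull is hooked up in the pull tester for its standing-load test. Squeeze the two release buttons on the carriage together, draw the carriage away from the can until the spring gauge pulls the ring with 10 N, give or take one, then let the buttons spring out so that the brake holds the carriage there with the load on. Draw it out steadily, never letting the load go past 12 N, and leave the other things on the bench alone.

Things in the scene. Friction and masses are not known exactly. Their poses are not given: they have to be found in the camera images.
- stand: Pull tester, fixed to the bench: grey base plate 530 x 120 x 12 mm with an aluminium rail (56 mm wide, top 40 mm above the bench, from x = -120 to +130 mm) for the carriage; can cradle at the -x end. Origin: on the bench, on the centre line. x: level, along the rail, the way the carriage is drawn out, away from the can; z up. The carriage's centre travels from x = -50 to +65 mm.
- cradle: V-trough 115 x 88 mm with a steel strap (top 111 mm above the bench), part of the tester; carries the clamped food can (73 mm diameter, 110 mm long, along x), its lid, ring-pull and wire link towards the carriage. Origin: centre of its underside, 12 mm above the bench; axes as the stand's. The load is the force between the cradle's can and link, and the carriage's gauge.
- link_nominal (a point): Where the carriage-side end of the steel wire link (62 x 16 mm, 4 mm wire, 66 mm above the bench) lies for an average can; fixed on the tester. Cans sit up to 18 mm nearer or farther along x, which is not given. The can and link do not move. The gauge's hook stands inside the link; drawing the carriage out first takes up 2 to 50 mm of slack without force.
- carriage: White slide block, 60 (along the rail) x 46 mm, top 94 mm above the bench; a grey gauge tube (26 mm diameter) lies through it along the rail, from 75 mm before to 66 mm behind its centre. Origin: on the bench under its centre; axes as the stand's. Buttons out: a brake locks it (over 20 N to drag). Both buttons in by 1 mm or more: slides along x with 0.3 N friction.
- buttons_mid (a point): On the carriage, midway between its two black release buttons, 72 mm above the bench. The buttons stand out of the block's +y and -y sides, each 28 mm along x, 24 mm high; outer faces 60 mm apart, 50 mm fully squeezed. Axes as the stand's. Below, only the rail is in the way (top 40 mm above the bench).
- gauge_mouth (a point): Can-side mouth of the gauge tube, on its axis, 72 mm above the bench, moving with the carriage. A steel rod with the hook comes out of it towards the can: 60 mm plain, always out; then black rings, one per newton, 4 mm apart, those at 5 and 10 N broad; the load is read at the mouth. Once the slack is gone the load grows 0.25 N per mm of carriage travel (10 N at 40 mm).
- button_left (a joint): How far the release button on the carriage's +y side is squeezed in, m: 0 out (brake on), 0.005 fully in. Rubber-faced; its spring needs 13 N to start and 16 N fully in.
- button_right (a joint): The same for the button on the carriage's -y side.
- spare_can: Loose steel food can standing by the tester, 73 mm diameter, 110 mm high. Origin: centre of its underside. To be left alone.
- tube_rack: Loose clear rack, 70 x 154 x 50 mm, with blue-capped tubes up to 97 mm high, beyond the rail's end. Origin: centre of its underside. To be left alone.
- kit_box: Loose white and blue reagent kit box, 92 x 142 x 64 mm. Origin: centre of its underside. To be left alone.
- pipette: Loose white micropipette, 245 mm long, lying on the bench; its body is 28 mm wide. Origin: under the middle of its handle. To be left alone.

How it is judged:
On the way, in this order (a step that is already met when the one before it is completed fails the run):
1. both release buttons squeezed in (value of joint each of button_left, button_right above 0.001 m), for 0.2 s.
2. the gauge pulls the ring with 10 N (contact force between cradle and carriage between 9 and 11 N), for 0.3 s.
At the end, for the whole second after the job is handed in: The spring gauge pulls the can's ring with 10 N (9 to 11 N), both release buttons are out again (within 1 mm), so that the brake holds the carriage, and the carriage stands still (all of step 2 and value of joint each of button_left, button_right below 0.001 m and linear speed of carriage below 0.003 m/s); the robot touches nothing.
It fails at once if the load on the ring-pull went past 12 N (12.5 N measured) (contact force between cradle and carriage above 12.5 N).
It fails at once if the spare can was disturbed (moved 30 mm) (distance of spare_can from where it was at the start of the episode above 0.03 m).
It fails at once if the tube rack was disturbed (moved 30 mm) (distance of tube_rack from where it was at the start of the episode above 0.03 m).
It fails at once if the kit box was disturbed (moved 30 mm) (distance of kit_box from where it was at the start of the episode above 0.03 m).
It fails at once if the pipette was disturbed (moved 30 mm) (distance of pipette from where it was at the start of the episode above 0.03 m).
It also fails if it takes over 56 s, if anything falls off the work surface, if the arm or the gripper's body presses on something with over 40 N, if the wrist force passes 120 N, or if a joint passes its speed limit or range.

## Working session

There is one attempt and no reset: what is moved stays moved. The work goes in short steps, Python scripts to look and compute and a tool call to move; the robot and the scene stay as the last step left them, time stands still between calls to the robot, and variables do not carry over. Pictures are saved under pics/ and viewed, at most 10 in all, crops included, and the job is handed in when it is done.

Besides the shell and the picture viewer there is one more tool, called after "Call:" as a command line: name --argument value ..., lists and objects as JSON in quotes. servo_tool: Moves the arm, as the interface text tells. Its arguments: {"type":"object","properties":{"series":{"type":"array","items":{"type":"object","properties":{"offset":{"type":"array","items":{"type":"number"}},"twist":{"type":"array","items":{"type":"number"}},"grip":{"type":"number"}}}}},"required":["series"]}

```bash
mkdir -p pics; cat > h.py <<'E'
import numpy as np, cv2
from plant import robot
def snap(n):
    c=robot.camera(n); np.savez(f'{n}.npz',**c); return c
def load(n): return dict(np.load(f'{n}.npz'))
def pt(c,u,v,z=None):
    R=cv2.Rodrigues(c['rvec'])[0]; t=c['tvec'].ravel()
    ray=np.array([(u-c['cx'])/c['fx'],(v-c['cy'])/c['fy'],1.])
    o=-R.T@t; d=R.T@ray
    s=float(c['depth'][int(round(v)),int(round(u))]) if z is None else (z-o[2])/d[2]
    return o+s*d
def pix(c,p):
    return cv2.projectPoints(np.array([p],float),c['rvec'],c['tvec'],np.array([[c['fx'],0,c['cx']],[0,c['fy'],c['cy']],[0,0,1]],float),None)[0].ravel()
E
python3 - <<'E'
from h import *
a=snap('top');b=snap('side')
cv2.imwrite('pics/t0.png',cv2.resize(a['frame'],(800,600)));cv2.imwrite('pics/s0.png',cv2.resize(b['frame'],(800,600)))
s=robot.observe();print(s['t'],s['ee_pos'],s['tool_rot'],s['finger_gap'],s['ft_force'])
E
```

```text
0.1 [ 0.19696955 -0.5926724   0.25259609] [[ 9.48974852e-01  3.15351479e-01 -4.18140069e-04]
 [ 3.15351755e-01 -9.48973929e-01  1.32405948e-03]
 [ 2.07400911e-05 -1.38836036e-03 -9.99999036e-01]] 0.08570678732034925 [ 0.27903704  0.64874194 -0.47687085]
```

View pics/t0.png

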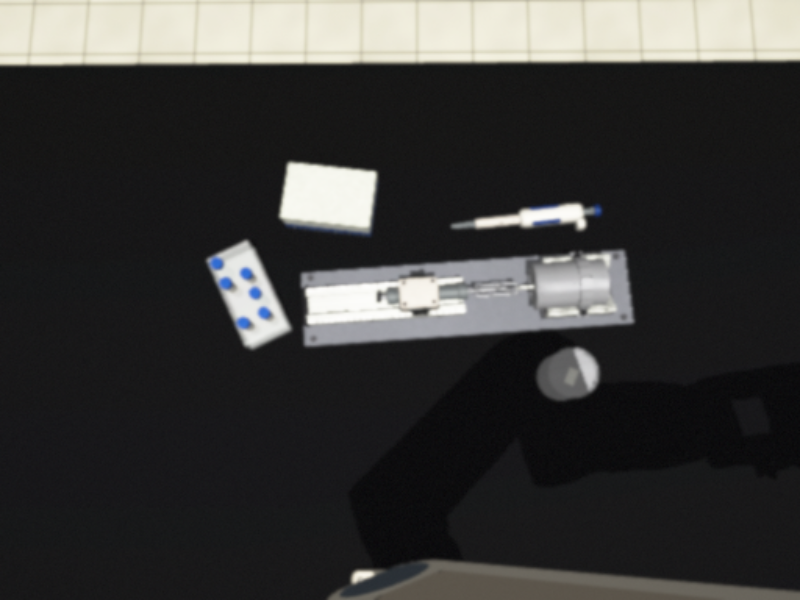

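View pics/s0.png

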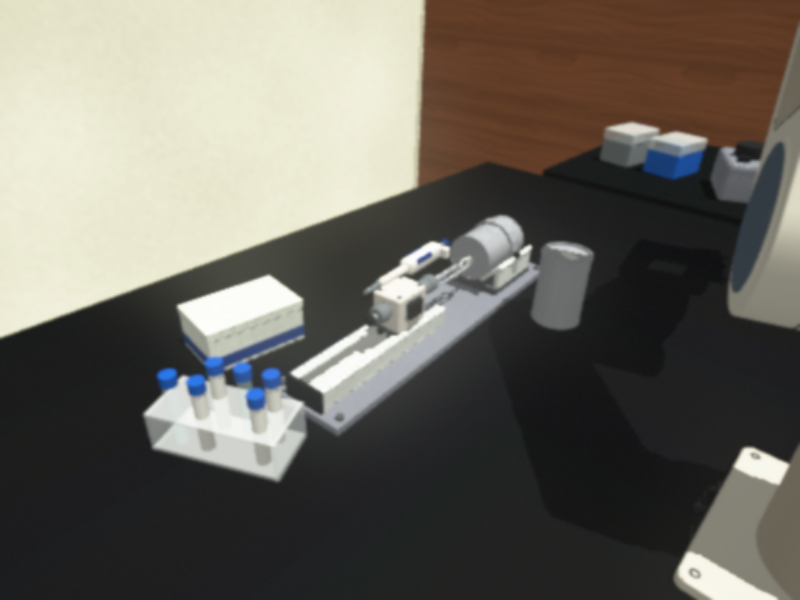

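The top view shows the plate's corners at about (302,272), (625,250), (633,322) and (304,346). The carriage's top is at (419,293) and the can is at the right. In the side view the carriage is at (400,305), and both sides of it are free.

```bash
python3 - <<'E'
from h import *
a=load('top');k=.64
C=[pt(a,u*k,v*k,.012) for u,v in [(302,272),(625,250),(633,322),(304,346)]]
for c in C: print(c.round(4))
o=sum(C)/4; d=(C[0]+C[3]-C[1]-C[2]); d/=np.linalg.norm(d); print('centre',o,'dir',d, np.degrees(np.arctan2(d[1],d[0])), np.linalg.norm(C[0]-C[1]),np.linalg.norm(C[0]-C[3]))
c=pt(a,419*k,293*k,.094); print('carr',c,'depth',pt(a,419*k,293*k),'along',(c-o)@d, 'lat',np.cross(d,c-o)[2])
f=a['frame']; x0,y0=230,160
cr=f[y0:y0+60,x0:x0+110]; cv2.imwrite('pics/t1.png',cv2.resize(cr,None,fx=7,fy=7,interpolation=cv2.INTER_CUBIC))
b=load('side'); cv2.imwrite('pics/s1.png',cv2.resize(b['frame'][135:215,220:330],None,fx=7,fy=7,interpolation=cv2.INTER_CUBIC))
E
```

```text
[0.5722 0.197  0.012 ]
[ 0.6088 -0.3316  0.012 ]
[ 0.4901 -0.3385  0.012 ]
[0.4509 0.1904 0.012 ]
centre [ 0.53049888 -0.07065538  0.012     ] dir [-0.07149499  0.99744096  0.        ] 94.0998590660349 0.5298875618992513 0.12153256076060193
carr [0.52341891 0.0056484  0.094     ] depth [0.52278288 0.0056593  0.09773985] along 0.0766146959440707 lat 0.0016065115351730887
```

View pics/t1.png

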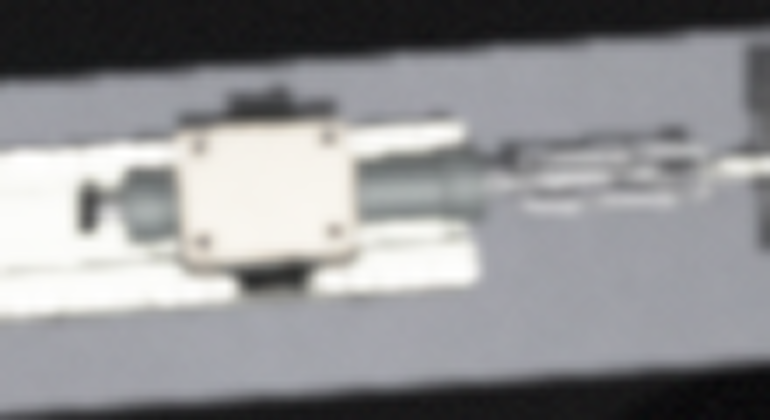

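View pics/s1.png

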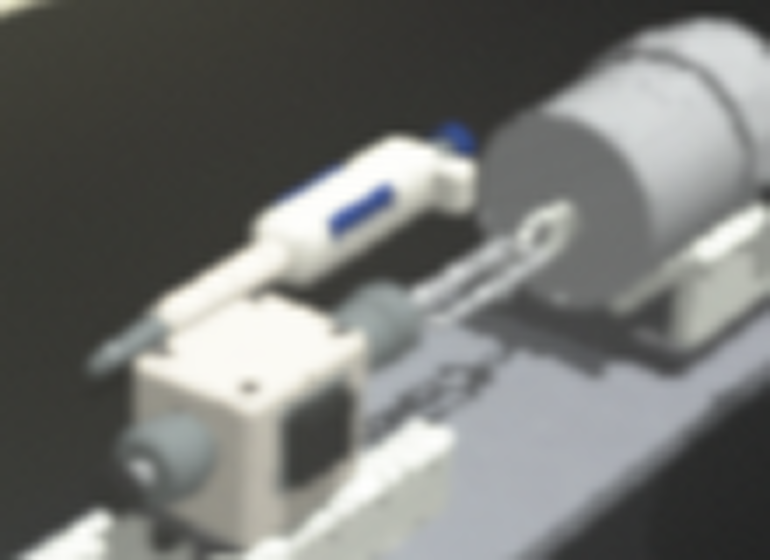

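The carriage is at about (0.523, 0.006), and the rail runs at 94.1°. I'll turn the tool to the rail first, then move over the carriage.

Call:
servo_tool --series '[{"offset": [0, 0, 0], "twist": [0, 0, -0.12], "grip": 1}, {"offset": [0, 0, 0], "twist": [0, 0, -0.12], "grip": 1}, {"offset": [0, 0, 0], "twist": [0, 0, -0.12], "grip": 1}, {"offset": [0, 0, 0], "twist": [0, 0, -0.12], "grip": 1}, {"offset": [0, 0, 0], "twist": [0, 0, -0.12], "grip": 1}, {"offset": [0, 0, 0], "twist": [0, 0, -0.12], "grip": 1}, {"offset": [0, 0, 0], "twist": [0, 0, -0.12], "grip": 1}, {"offset": [0, 0, 0], "twist": [0, 0, -0.12], "grip": 1}, {"offset": [0, 0, 0], "twist": [0, 0, -0.12], "grip": 1}, {"offset": [0, 0, 0], "twist": [0, 0, -0.12], "grip": 1}, {"offset": [0, 0, 0], "twist": [0, 0, -0.12], "grip": 1}, {"offset": [0, 0, 0], "twist": [0, 0, 0], "grip": 1}]'

```text
t: 1.1
ee_pos: [0.197, -0.5928, 0.2528]
tool_rot: [[-0.074, 0.997, -0.0], [0.997, 0.074, 0.001], [0.001, -0.0, -1.0]]
ft_force: [-0.0, 0.4, 0.1]
finger_gap: 0.0853
gripper_force: 0.0
```

Call:
servo_tool --series '[{"offset": [3.1, 2, 0], "twist": [0, 0, 0], "grip": 1}, {"offset": [3.1, 2, 0], "twist": [0, 0, 0], "grip": 1}, {"offset": [3.1, 2, 0], "twist": [0, 0, 0], "grip": 1}, {"offset": [3.1, 2, 0], "twist": [0, 0, 0], "grip": 1}, {"offset": [3.1, 2, 0], "twist": [0, 0, 0], "grip": 1}, {"offset": [3.1, 2, 0], "twist": [0, 0, 0], "grip": 1}, {"offset": [3.1, 2, 0], "twist": [0, 0, 0], "grip": 1}, {"offset": [3.1, 2, 0], "twist": [0, 0, 0], "grip": 1}, {"offset": [3.1, 2, 0], "twist": [0, 0, 0], "grip": 1}, {"offset": [3.1, 2, 0], "twist": [0, 0, 0], "grip": 1}, {"offset": [3.1, 2, 0], "twist": [0, 0, 0], "grip": 1}, {"offset": [3.1, 2, 0], "twist": [0, 0, 0], "grip": 1}]'

```text
t: 2.1
ee_pos: [0.4109, -0.2035, 0.2534]
tool_rot: [[-0.065, 0.998, 0.0], [0.998, 0.065, -0.0], [-0.0, 0.0, -1.0]]
ft_force: [1.0, -1.0, 0.2]
finger_gap: 0.0857
gripper_force: 0.0
```

Call:
servo_tool --series '[{"offset": [3.1, 2, 0], "twist": [0, 0, 0], "grip": 1}, {"offset": [3.1, 2, 0], "twist": [0, 0, 0], "grip": 1}, {"offset": [3.1, 2, 0], "twist": [0, 0, 0], "grip": 1}, {"offset": [3.1, 2, 0], "twist": [0, 0, 0], "grip": 1}, {"offset": [3.1, 2, 0], "twist": [0, 0, 0], "grip": 1}, {"offset": [1.5, 1, 0], "twist": [0, 0, 0], "grip": 1}, {"offset": [0, 0, 0], "twist": [0, 0, 0], "grip": 1}, {"offset": [0, 0, 0], "twist": [0, 0, 0], "grip": 1}]'

```text
t: 2.77
ee_pos: [0.5083, -0.0272, 0.253]
tool_rot: [[-0.07, 0.998, -0.001], [0.998, 0.07, -0.0], [-0.0, -0.001, -1.0]]
ft_force: [-0.1, 0.3, 0.5]
finger_gap: 0.0859
gripper_force: 0.0
```

Call:
servo_tool --series '[{"offset": [1.6, 0.9, 0], "twist": [0, 0, 0], "grip": 1}, {"offset": [1.6, 0.8, 0], "twist": [0, 0, 0], "grip": 1}, {"offset": [0, 0, 2.5], "twist": [0, 0, 0], "grip": 1}, {"offset": [0, 0, 2.5], "twist": [0, 0, 0], "grip": 1}, {"offset": [0, 0, 2.5], "twist": [0, 0, 0], "grip": 1}, {"offset": [0, 0, 2.5], "twist": [0, 0, 0], "grip": 1}, {"offset": [0, 0, 2], "twist": [0, 0, 0], "grip": 1}, {"offset": [0, 0, 0], "twist": [0, 0, 0], "grip": 1}, {"offset": [0, 0, 0], "twist": [0, 0, 0], "grip": 1}]'

```text
t: 3.52
ee_pos: [0.5219, 0.004, 0.1327]
tool_rot: [[-0.067, 0.998, -0.003], [0.998, 0.067, -0.0], [0.0, -0.003, -1.0]]
ft_force: [-0.2, -0.2, 0.6]
finger_gap: 0.0856
gripper_force: 0.0
```

```bash
python3 - <<'E'
from h import *
b=snap('side')
cr=b['frame'][100:240,190:370]
cv2.imwrite('pics/s2.png',cv2.resize(cr,None,fx=4.2,fy=4.2,interpolation=cv2.INTER_CUBIC))
s=robot.observe();print(s['ee_pos'],s['ft_force'],pix(b,s['ee_pos']))
E
```

```text
[0.52298898 0.00424548 0.13382914] [ 0.67027725  0.11906623 -0.05383794] [257.9824835  166.29854228]
```

View pics/s2.png

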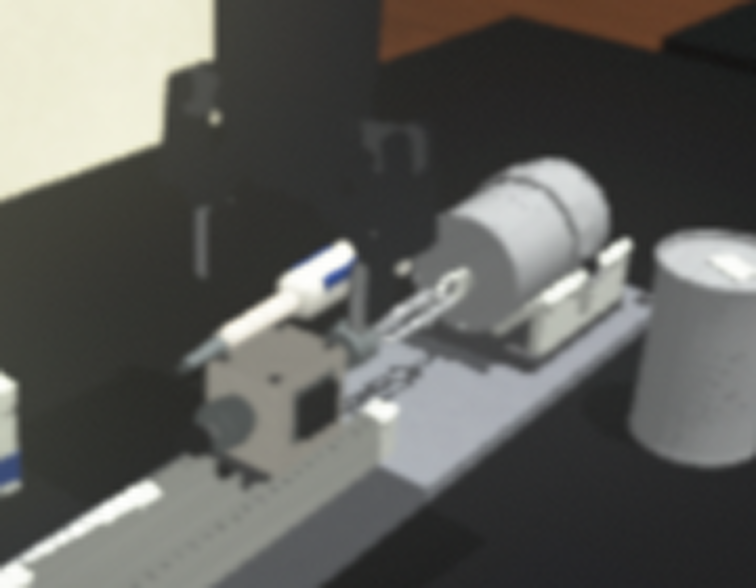

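The dark fingers, at crop positions (202,240) and (360,295), straddle the white carriage. Lowering to the buttons and closing.

Call:
servo_tool --series '[{"offset": [0.1, 0.1, 2], "twist": [0, 0, 0], "grip": 1}, {"offset": [0, 0, 2], "twist": [0, 0, 0], "grip": 1}, {"offset": [0, 0, 1.8], "twist": [0, 0, 0], "grip": 1}, {"offset": [0, 0, 0], "twist": [0, 0, 0], "grip": 1}, {"offset": [0, 0, 0], "twist": [0, 0, 0], "grip": 1}, {"offset": [0, 0, 0], "twist": [0, 0, 0], "grip": 0.8}, {"offset": [0, 0, 0], "twist": [0, 0, 0], "grip": 0.7}, {"offset": [0, 0, 0], "twist": [0, 0, 0], "grip": 0.6}, {"offset": [0, 0, 0], "twist": [0, 0, 0], "grip": 0.5}, {"offset": [0, 0, 0], "twist": [0, 0, 0], "grip": 0.4}, {"offset": [0, 0, 0], "twist": [0, 0, 0], "grip": 0.4}, {"offset": [0, 0, 0], "twist": [0, 0, 0], "grip": 0.4}]'

```text
t: 4.57
ee_pos: [0.5258, 0.0061, 0.0789]
tool_rot: [[-0.07, 0.998, 0.004], [0.998, 0.07, -0.0], [-0.0, 0.004, -1.0]]
ft_force: [-4.5, -1.0, 25.9]
finger_gap: 0.0486
gripper_force: 59.2
```

```bash
python3 - <<'E'
from h import *
a=snap('top');b=snap('side')
s=robot.observe();print(s['t'],s['ee_pos'],s['ft_force'],s['finger_gap'],s['gripper_force'],s['wrist_torque'])
E
```

```text
4.6667 [0.52583483 0.00613615 0.07888075] [-4.49165255 -0.94378761 26.4856542 ] 0.0490652546221785 59.23637866973877 [-0.17666787  1.19555888  0.06650569]
```

Both buttons are fully in (gap 49 mm). Next I'll relieve the vertical and side preload.

Call:
servo_tool --series '[{"offset": [0, -0.03, -0.2], "twist": [0, 0, 0], "grip": 0.4}, {"offset": [0, -0.03, -0.2], "twist": [0, 0, 0], "grip": 0.4}, {"offset": [0, 0, 0], "twist": [0, 0, 0], "grip": 0.4}, {"offset": [0, 0, 0], "twist": [0, 0, 0], "grip": 0.4}]'

```text
t: 5.0
ee_pos: [0.5257, 0.0063, 0.0793]
tool_rot: [[-0.07, 0.998, 0.005], [0.998, 0.07, 0.0], [-0.0, 0.005, -1.0]]
ft_force: [11.0, 0.2, -20.1]
finger_gap: 0.0485
gripper_force: 73.5
```

Call:
servo_tool --series '[{"offset": [0.1, 0, 0], "twist": [0, 0, 0], "grip": 0.4}, {"offset": [0.1, 0, 0], "twist": [0, 0, 0], "grip": 0.4}, {"offset": [0.1, 0, 0], "twist": [0, 0, 0], "grip": 0.4}, {"offset": [0.1, 0, 0], "twist": [0, 0, 0], "grip": 0.4}, {"offset": [0, 0, 0], "twist": [0, 0, 0], "grip": 0.4}, {"offset": [0, 0, 0], "twist": [0, 0, 0], "grip": 0.4}]'

```text
t: 5.5
ee_pos: [0.5254, 0.0104, 0.0792]
tool_rot: [[-0.07, 0.998, 0.005], [0.998, 0.07, 0.0], [-0.0, 0.005, -1.0]]
ft_force: [10.8, 0.7, -19.9]
finger_gap: 0.0483
gripper_force: 73.5
```

Call:
servo_tool --series '[{"offset": [0.1, 0, 0], "twist": [0, 0, 0], "grip": 0.4}, {"offset": [0.1, 0, 0], "twist": [0, 0, 0], "grip": 0.4}, {"offset": [0.1, 0, 0], "twist": [0, 0, 0], "grip": 0.4}, {"offset": [0.1, 0, 0], "twist": [0, 0, 0], "grip": 0.4}, {"offset": [0, 0, 0], "twist": [0, 0, 0], "grip": 0.4}, {"offset": [0, 0, 0], "twist": [0, 0, 0], "grip": 0.4}]'

```text
t: 6.0
ee_pos: [0.5251, 0.0143, 0.0792]
tool_rot: [[-0.07, 0.998, 0.005], [0.998, 0.07, 0.0], [-0.0, 0.005, -1.0]]
ft_force: [10.1, 0.5, -19.0]
finger_gap: 0.0485
gripper_force: 73.5
```

Call:
servo_tool --series '[{"offset": [0.1, 0.04, 0.17], "twist": [0, 0, 0], "grip": 0.4}, {"offset": [0.1, 0, 0], "twist": [0, 0, 0], "grip": 0.4}, {"offset": [0.1, 0, 0], "twist": [0, 0, 0], "grip": 0.4}, {"offset": [0.1, 0, 0], "twist": [0, 0, 0], "grip": 0.4}, {"offset": [0, 0, 0], "twist": [0, 0, 0], "grip": 0.4}, {"offset": [0, 0, 0], "twist": [0, 0, 0], "grip": 0.4}]'

```text
t: 6.5
ee_pos: [0.5249, 0.0184, 0.0791]
tool_rot: [[-0.07, 0.998, 0.004], [0.998, 0.07, 0.0], [-0.0, 0.004, -1.0]]
ft_force: [5.1, 1.1, 6.1]
finger_gap: 0.0484
gripper_force: 76.4
```

Call:
servo_tool --series '[{"offset": [0.1, 0, 0], "twist": [0, 0, 0], "grip": 0.4}, {"offset": [0.1, 0, 0], "twist": [0, 0, 0], "grip": 0.4}, {"offset": [0.1, 0, 0], "twist": [0, 0, 0], "grip": 0.4}, {"offset": [0.1, 0, 0], "twist": [0, 0, 0], "grip": 0.4}, {"offset": [0, 0, 0], "twist": [0, 0, 0], "grip": 0.4}, {"offset": [0, 0, 0], "twist": [0, 0, 0], "grip": 0.4}]'

```text
t: 7.0
ee_pos: [0.5246, 0.0224, 0.0791]
tool_rot: [[-0.07, 0.998, 0.004], [0.998, 0.07, 0.0], [-0.0, 0.004, -1.0]]
ft_force: [4.4, 0.6, 6.8]
finger_gap: 0.0486
gripper_force: 76.4
```

Call:
servo_tool --series '[{"offset": [0.1, 0, 0], "twist": [0, 0, 0], "grip": 0.4}, {"offset": [0.1, 0, 0], "twist": [0, 0, 0], "grip": 0.4}, {"offset": [0.1, 0, 0], "twist": [0, 0, 0], "grip": 0.4}, {"offset": [0.1, 0, 0], "twist": [0, 0, 0], "grip": 0.4}, {"offset": [0, 0, 0], "twist": [0, 0, 0], "grip": 0.4}, {"offset": [0, 0, 0], "twist": [0, 0, 0], "grip": 0.4}]'

```text
t: 7.5
ee_pos: [0.5243, 0.0264, 0.0791]
tool_rot: [[-0.07, 0.998, 0.004], [0.998, 0.07, 0.0], [-0.0, 0.004, -1.0]]
ft_force: [3.4, 0.3, 6.1]
finger_gap: 0.0487
gripper_force: 76.4
```

Call:
servo_tool --series '[{"offset": [0.1, 0, 0], "twist": [0, 0, 0], "grip": 0.4}, {"offset": [0.1, 0, 0], "twist": [0, 0, 0], "grip": 0.4}, {"offset": [0.1, 0, 0], "twist": [0, 0, 0], "grip": 0.4}, {"offset": [0.1, 0, 0], "twist": [0, 0, 0], "grip": 0.4}, {"offset": [0, 0, 0], "twist": [0, 0, 0], "grip": 0.4}, {"offset": [0, 0, 0], "twist": [0, 0, 0], "grip": 0.4}]'

```text
t: 8.0
ee_pos: [0.524, 0.0304, 0.0791]
tool_rot: [[-0.07, 0.998, 0.004], [0.998, 0.07, 0.0], [-0.0, 0.004, -1.0]]
ft_force: [5.3, 0.8, 7.9]
finger_gap: 0.0484
gripper_force: 76.4
```

```bash
python3 - <<'E'
from h import *
b=snap('side')
cv2.imwrite('pics/s3.png',cv2.resize(b['frame'][130:200,220:320],None,fx=8,fy=8,interpolation=cv2.INTER_CUBIC))
E
```

```text
(no output)
```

View pics/s3.png

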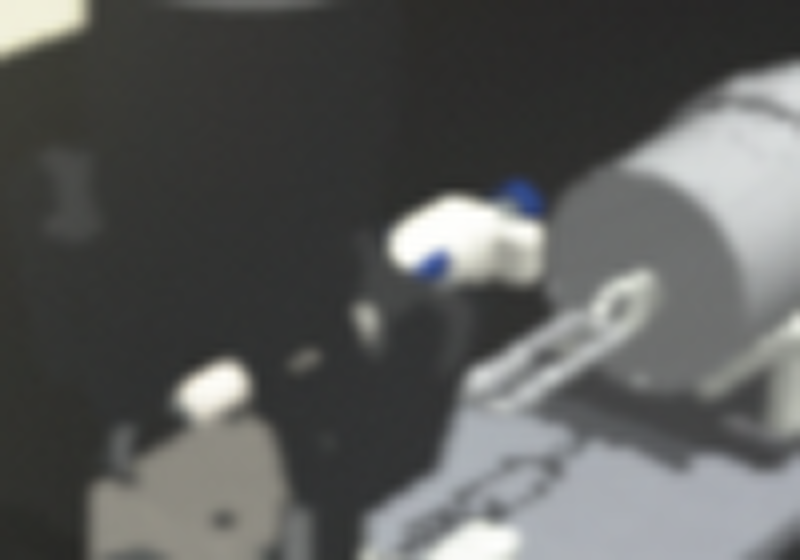

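The gripper hides most of the rod. The white link is still slack, around (550,350), and the carriage follows the hand. I'll keep drawing and watch for the force to rise.

Call:
servo_tool --series '[{"offset": [0.1, 0, 0], "twist": [0, 0, 0], "grip": 0.4}, {"offset": [0.1, 0, 0], "twist": [0, 0, 0], "grip": 0.4}, {"offset": [0.1, 0, 0], "twist": [0, 0, 0], "grip": 0.4}, {"offset": [0.1, 0, 0], "twist": [0, 0, 0], "grip": 0.4}, {"offset": [0.1, 0, 0], "twist": [0, 0, 0], "grip": 0.4}, {"offset": [0.1, 0, 0], "twist": [0, 0, 0], "grip": 0.4}, {"offset": [0.1, 0, 0], "twist": [0, 0, 0], "grip": 0.4}, {"offset": [0.1, 0, 0], "twist": [0, 0, 0], "grip": 0.4}, {"offset": [0, 0, 0], "twist": [0, 0, 0], "grip": 0.4}, {"offset": [0, 0, 0], "twist": [0, 0, 0], "grip": 0.4}]'

```text
t: 8.88
ee_pos: [0.5234, 0.0384, 0.0791]
tool_rot: [[-0.07, 0.998, 0.004], [0.998, 0.07, 0.0], [-0.0, 0.004, -1.0]]
ft_force: [3.0, 0.7, 6.4]
finger_gap: 0.0488
gripper_force: 76.4
```

Call:
servo_tool --series '[{"offset": [0.1, 0, 0], "twist": [0, 0, 0], "grip": 0.4}, {"offset": [0.1, 0, 0], "twist": [0, 0, 0], "grip": 0.4}, {"offset": [0.1, 0, 0], "twist": [0, 0, 0], "grip": 0.4}, {"offset": [0.1, 0, 0], "twist": [0, 0, 0], "grip": 0.4}, {"offset": [0.1, 0, 0], "twist": [0, 0, 0], "grip": 0.4}, {"offset": [0.1, 0, 0], "twist": [0, 0, 0], "grip": 0.4}, {"offset": [0.1, 0, 0], "twist": [0, 0, 0], "grip": 0.4}, {"offset": [0.1, 0, 0], "twist": [0, 0, 0], "grip": 0.4}, {"offset": [0, 0, 0], "twist": [0, 0, 0], "grip": 0.4}, {"offset": [0, 0, 0], "twist": [0, 0, 0], "grip": 0.4}]'

```text
t: 9.72
ee_pos: [0.5229, 0.0464, 0.0791]
tool_rot: [[-0.07, 0.998, 0.004], [0.998, 0.07, 0.0], [0.0, 0.004, -1.0]]
ft_force: [4.5, 0.8, 6.3]
finger_gap: 0.0482
gripper_force: 76.4
```

Call:
servo_tool --series '[{"offset": [0.1, 0, 0], "twist": [0, 0, 0], "grip": 0.4}, {"offset": [0.1, 0, 0], "twist": [0, 0, 0], "grip": 0.4}, {"offset": [0.1, 0, 0], "twist": [0, 0, 0], "grip": 0.4}, {"offset": [0.1, 0, 0], "twist": [0, 0, 0], "grip": 0.4}, {"offset": [0.1, 0, 0], "twist": [0, 0, 0], "grip": 0.4}, {"offset": [0.1, 0, 0], "twist": [0, 0, 0], "grip": 0.4}, {"offset": [0.1, 0, 0], "twist": [0, 0, 0], "grip": 0.4}, {"offset": [0.1, 0, 0], "twist": [0, 0, 0], "grip": 0.4}, {"offset": [0, 0, 0], "twist": [0, 0, 0], "grip": 0.4}, {"offset": [0, 0, 0], "twist": [0, 0, 0], "grip": 0.4}]'

```text
t: 10.55
ee_pos: [0.5223, 0.0541, 0.0791]
tool_rot: [[-0.07, 0.998, 0.004], [0.998, 0.07, 0.0], [-0.0, 0.004, -1.0]]
ft_force: [4.5, -0.6, 6.4]
finger_gap: 0.0489
gripper_force: 76.4
```

Force began to rise at about y = 0.049.

Call:
servo_tool --series '[{"offset": [0.1, 0, 0], "twist": [0, 0, 0], "grip": 0.4}, {"offset": [0.1, 0, 0], "twist": [0, 0, 0], "grip": 0.4}, {"offset": [0.1, 0, 0], "twist": [0, 0, 0], "grip": 0.4}, {"offset": [0.1, 0, 0], "twist": [0, 0, 0], "grip": 0.4}, {"offset": [0.1, 0, 0], "twist": [0, 0, 0], "grip": 0.4}, {"offset": [0.1, 0, 0], "twist": [0, 0, 0], "grip": 0.4}, {"offset": [0.1, 0, 0], "twist": [0, 0, 0], "grip": 0.4}, {"offset": [0.1, 0, 0], "twist": [0, 0, 0], "grip": 0.4}, {"offset": [0, 0, 0], "twist": [0, 0, 0], "grip": 0.4}, {"offset": [0, 0, 0], "twist": [0, 0, 0], "grip": 0.4}]'

```text
t: 11.38
ee_pos: [0.5217, 0.0619, 0.0791]
tool_rot: [[-0.07, 0.998, 0.004], [0.998, 0.07, -0.0], [-0.0, 0.004, -1.0]]
ft_force: [3.4, -3.0, 7.1]
finger_gap: 0.0484
gripper_force: 76.4
```

Call:
servo_tool --series '[{"offset": [0.1, 0, 0], "twist": [0, 0, 0], "grip": 0.4}, {"offset": [0.1, 0, 0], "twist": [0, 0, 0], "grip": 0.4}, {"offset": [0.1, 0, 0], "twist": [0, 0, 0], "grip": 0.4}, {"offset": [0.1, 0, 0], "twist": [0, 0, 0], "grip": 0.4}, {"offset": [0.1, 0, 0], "twist": [0, 0, 0], "grip": 0.4}, {"offset": [0.1, 0, 0], "twist": [0, 0, 0], "grip": 0.4}, {"offset": [0.1, 0, 0], "twist": [0, 0, 0], "grip": 0.4}, {"offset": [0.1, 0, 0], "twist": [0, 0, 0], "grip": 0.4}, {"offset": [0, 0, 0], "twist": [0, 0, 0], "grip": 0.4}, {"offset": [0, 0, 0], "twist": [0, 0, 0], "grip": 0.4}]'

```text
t: 12.22
ee_pos: [0.5212, 0.0696, 0.0791]
tool_rot: [[-0.07, 0.998, 0.004], [0.998, 0.07, -0.0], [-0.001, 0.004, -1.0]]
ft_force: [4.2, -5.3, 6.1]
finger_gap: 0.0486
gripper_force: 76.4
```

```bash
python3 - <<'E'
from h import *
F=[]
for i in range(10):
    a=snap('top'); s=robot.observe(); F.append(s['ft_force'])
print(s['t'],s['ee_pos'],np.mean(F,0),np.std(F,0))
E
```

```text
12.7167 [0.52121076 0.06959568 0.07908525] [ 4.60605485 -4.78505245  6.94114702] [0.50413778 0.31749249 0.40091148]
```

Call:
servo_tool --series '[{"offset": [0.1, 0, 0], "twist": [0, 0, 0], "grip": 0.4}, {"offset": [0.1, 0, 0], "twist": [0, 0, 0], "grip": 0.4}, {"offset": [0.1, 0, 0], "twist": [0, 0, 0], "grip": 0.4}, {"offset": [0.1, 0, 0], "twist": [0, 0, 0], "grip": 0.4}, {"offset": [0.1, 0, 0], "twist": [0, 0, 0], "grip": 0.4}, {"offset": [0.1, 0, 0], "twist": [0, 0, 0], "grip": 0.4}, {"offset": [0.1, 0, 0], "twist": [0, 0, 0], "grip": 0.4}, {"offset": [0.1, 0, 0], "twist": [0, 0, 0], "grip": 0.4}, {"offset": [0.1, 0, 0], "twist": [0, 0, 0], "grip": 0.4}, {"offset": [0.1, 0, 0], "twist": [0, 0, 0], "grip": 0.4}, {"offset": [0.1, 0, 0], "twist": [0, 0, 0], "grip": 0.4}, {"offset": [0.1, 0, 0], "twist": [0, 0, 0], "grip": 0.4}]'

```text
t: 13.72
ee_pos: [0.5204, 0.0812, 0.0791]
tool_rot: [[-0.07, 0.998, 0.004], [0.998, 0.07, -0.001], [-0.001, 0.004, -1.0]]
ft_force: [4.9, -8.9, 7.1]
finger_gap: 0.0488
gripper_force: 76.5
```

Call:
servo_tool --series '[{"offset": [0.1, 0, 0], "twist": [0, 0, 0], "grip": 0.4}, {"offset": [0.1, 0, 0], "twist": [0, 0, 0], "grip": 0.4}, {"offset": [0.1, 0, 0], "twist": [0, 0, 0], "grip": 0.4}, {"offset": [0, 0, 0], "twist": [0, 0, 0], "grip": 0.4}, {"offset": [0, 0, 0], "twist": [0, 0, 0], "grip": 0.4}]'

```text
t: 14.13
ee_pos: [0.5202, 0.0841, 0.0791]
tool_rot: [[-0.07, 0.998, 0.004], [0.998, 0.07, -0.001], [-0.001, 0.004, -1.0]]
ft_force: [5.1, -9.7, 7.1]
finger_gap: 0.0487
gripper_force: 76.5
```

```bash
python3 - <<'E'
from h import *
F=[]
for i in range(20):
    a=snap('side'); s=robot.observe(); F.append(s['ft_force'])
print(s['t'],s['ee_pos'],np.mean(F,0),np.std(F,0))
cv2.imwrite('pics/s4.png',cv2.resize(a['frame'][130:200,190:300],None,fx=7,fy=7,interpolation=cv2.INTER_CUBIC))
E
```

```text
15.1333 [0.52020038 0.08407751 0.07910305] [ 4.5186536  -8.42127119  7.24659725] [0.58816758 0.41868279 0.35825255]
```

View pics/s4.png

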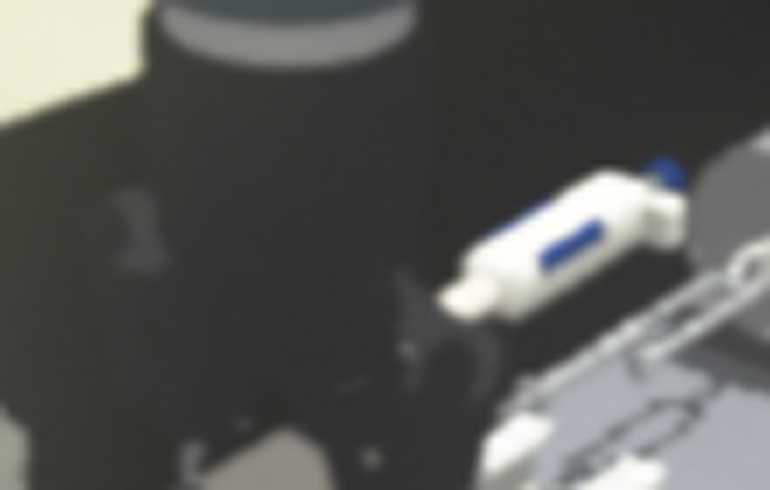

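The link is taut and the rod is mostly hidden by the gripper. The load is about 9.1 N, so I'll draw 3.6 mm more.

Call:
servo_tool --series '[{"offset": [0.1, 0, 0], "twist": [0, 0, 0], "grip": 0.4}, {"offset": [0.1, 0, 0], "twist": [0, 0, 0], "grip": 0.4}, {"offset": [0.1, 0, 0], "twist": [0, 0, 0], "grip": 0.4}, {"offset": [0.06, 0, 0], "twist": [0, 0, 0], "grip": 0.4}, {"offset": [0, 0, 0], "twist": [0, 0, 0], "grip": 0.4}, {"offset": [0, 0, 0], "twist": [0, 0, 0], "grip": 0.4}]'

```text
t: 15.63
ee_pos: [0.5199, 0.0876, 0.0791]
tool_rot: [[-0.07, 0.998, 0.004], [0.998, 0.07, -0.001], [-0.001, 0.004, -1.0]]
ft_force: [4.8, -8.7, 7.3]
finger_gap: 0.0484
gripper_force: 76.5
```

```bash
python3 - <<'E'
from h import *
F=[]
for i in range(20):
    a=snap('top'); s=robot.observe(); F.append(s['ft_force'])
print(s['t'],s['ee_pos'],np.mean(F,0),np.std(F,0))
E
```

```text
16.6333 [0.51988795 0.08757475 0.07906314] [ 4.63739919 -9.31310252  7.43013413] [0.4959451  0.51024171 0.51126882]
```

The load is about 10.0 N. Releasing the buttons.

Call:
servo_tool --series '[{"offset": [0, 0, 0], "twist": [0, 0, 0], "grip": 0.55}, {"offset": [0, 0, 0], "twist": [0, 0, 0], "grip": 0.65}, {"offset": [0, 0, 0], "twist": [0, 0, 0], "grip": 0.75}, {"offset": [0, 0, 0], "twist": [0, 0, 0], "grip": 0.9}, {"offset": [0, 0, 0], "twist": [0, 0, 0], "grip": 1}, {"offset": [0, 0, 0], "twist": [0, 0, 0], "grip": 1}, {"offset": [0, 0, 0], "twist": [0, 0, 0], "grip": 1}, {"offset": [0, 0, 0], "twist": [0, 0, 0], "grip": 1}]'

```text
t: 17.3
ee_pos: [0.5178, 0.0887, 0.0777]
tool_rot: [[-0.07, 0.998, -0.0], [0.998, 0.07, -0.0], [0.0, -0.0, -1.0]]
ft_force: [-0.8, -0.8, 0.9]
finger_gap: 0.0853
gripper_force: 0.0
```

Call:
servo_tool --series '[{"offset": [0, 0, -1.5], "twist": [0, 0, 0], "grip": 1}, {"offset": [0, 0, -2.5], "twist": [0, 0, 0], "grip": 1}, {"offset": [0, 0, -3], "twist": [0, 0, 0], "grip": 1}, {"offset": [0, 0, -3], "twist": [0, 0, 0], "grip": 1}, {"offset": [0, 0, -3], "twist": [0, 0, 0], "grip": 1}, {"offset": [0, 0, -3], "twist": [0, 0, 0], "grip": 1}, {"offset": [0, 0, -3], "twist": [0, 0, 0], "grip": 1}, {"offset": [0, 0, 0], "twist": [0, 0, 0], "grip": 1}, {"offset": [0, 0, 0], "twist": [0, 0, 0], "grip": 1}]'

```text
t: 18.05
ee_pos: [0.5188, 0.0889, 0.2695]
tool_rot: [[-0.07, 0.998, 0.004], [0.998, 0.07, 0.001], [0.0, 0.004, -1.0]]
ft_force: [0.0, 0.0, -0.9]
finger_gap: 0.0854
gripper_force: 0.0
```

```bash
python3 - <<'E'
from h import *
b=snap('side');a=snap('top')
x=cv2.resize(b['frame'][140:220,170:300],None,fx=6,fy=6,interpolation=cv2.INTER_CUBIC)
cv2.imwrite('pics/s5.png',x)
cv2.imwrite('pics/t5.png',cv2.resize(a['frame'][160:210,210:350],None,fx=5.6,fy=5.6,interpolation=cv2.INTER_CUBIC))
E
```

```text
(no output)
```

View pics/s5.png

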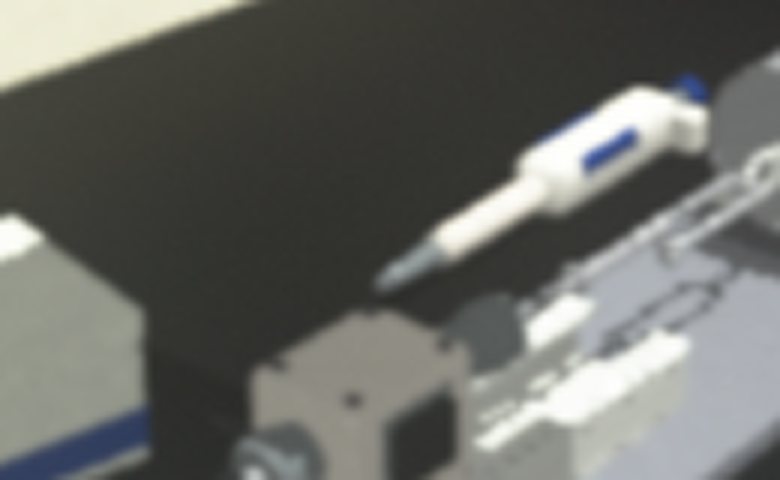

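View pics/t5.png

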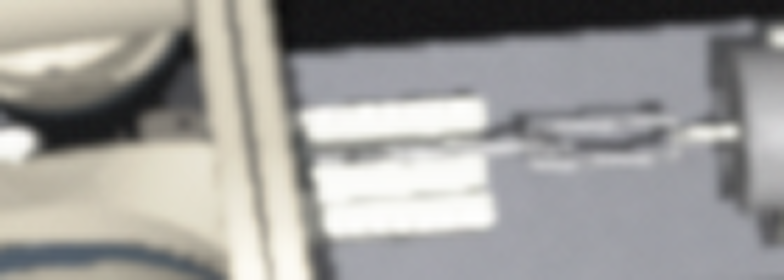

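The carriage stands free with its button out, and the link is taut. As a check on its travel, I'll take the same top screw in both side views: crop (250,387) before and (352,400) now.

```bash
python3 - <<'E'
from h import *
b=load('side')
def q(x,y,k,ox,oy): return pt(b,ox+(x+.5)/k-.5,oy+(y+.5)/k-.5,.094)
for A,B in [((250,387),(352,400)),((260,297),(368,310)),((365,358),(468,350)),((135,372),(252,376))]:
    p=q(*A,7,220,135);r=q(*B,6,170,140); print(p.round(4),r.round(4),(np.linalg.norm(r-p)*1e3).round(1))
E
```

```text
[0.5079 0.0276 0.094 ] [0.5028 0.1089 0.094 ] 81.5
[ 0.543  -0.0156  0.094 ] [0.5391 0.0662 0.094 ] 82.0
[ 0.4952 -0.0091  0.094 ] [0.4975 0.0614 0.094 ] 70.6
[0.5378 0.0448 0.094 ] [0.5356 0.1214 0.094 ] 76.6
```

The travel matches the expected 81.5 mm on the two sharp features, so the brake has held. Handing in.

```bash
python3 -c "
from plant import robot
print(robot.job_done())"
```

```text
the job is handed in; nothing more can be done
None
```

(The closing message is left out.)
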